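# Hang the lipped bin on the slat stand

## Robot

A 6-joint arm with a two-finger parallel gripper is mounted at the origin on the work surface. World frame = base frame: x ahead of the robot, y to its left, z up, the work surface at z = 0. Lengths are in mm, angles in rad, forces in N, time in s.
With the tool pointing down it reaches from about 350 to 975 mm from the base axis. Payload 7.1 kg.
Tool frame: the origin (TCP) lies between the finger pads; the fingertips stand 19 mm ahead of it and the grasp point (between the pads) is the TCP (ctrl.tcp_to_tips is the distance from the TCP to the fingertips, in mm); z points along the fingers, y is the line along which they close (so a half turn about z gives the same grasp; the last joint's range is limited). The gripper opens to 88 mm and grips with 3 to 60 N. Pads are 20 mm wide; open, the fingers measure 115 mm over their backs; the gripper's body (75 mm by 178 mm) begins 61 mm behind the grasp point.
Start: joints at [-1.14, 0.423, 1.63, -0, 1.089, -0.019], TCP at [271.755, -562.809, 241.675] pointing down, gripper open.
Joint ranges: [-3, 3], [-0.9, 2.11], [0.09, 2.58], [-1.31, 4.45], [0.11, 2.69], [-2.54, 2.54]. Speed limits (rad/s): [2.39, 2.39, 3.01, 3.14, 3.14, 3.14].

## Interface

Orientations are given as a rotation vector (axis times angle).
In Python, from workcell import status, optics, ctrl gives the robot as it stands. The module is installed in compiled form; this text tells all that it offers.
- The arm moves only by the shell command python3 -m inch 'ROWS'. ROWS is JSON, a list that holds one entry, the list of rows, each a list of 7 numbers: the shift along the tool's x, y, z in mm, then the turn, a rotation vector about the tool's x, y, z in rad, then the opening in per cent of the stroke, from 0 (shut) to 100 (fully open). A call has 1 to 20 rows; each row is the pose to reach, as a shift and turn from the pose commanded when the call began, along the tool's axes at that moment; what a row does not reach only later rows make up. A row lasts 1/10 s, in which the tool goes at most 50 mm and 8.59 degrees, less where a joint would pass 70% of its speed; a pose out of reach is approached as far as the arm can. A call with a gripper value outside its range is refused whole. The fingers move at their own pace and stop on an object; the grip force is fixed at half the most. Time passes only in rows, so rows that repeat a pose let the fingers close. It gives the time, the measured TCP pose, the force, the opening and the grip force at its end, in the units of the state.
- status.get_obs(): the state, without advancing time (a new reading comes with each control period).
- optics.get_image(name): name is "scene" or "top"; returns a dict with "frame" (480x640x3 uint8, red, green, blue), "fx", "fy", "cx", "cy" (pixels), "rvec" (rotation vector, rad) and "tvec" (3), from world to camera coordinates, as OpenCV has them. Camera axes: x right, y down, z forward; pixel columns grow to the right and rows downward; lengths in mm; the calibration is good to about 2 mm. A picture is of the moment at which its call begins. There is no depth.
- ctrl.close_job(): hands the job in; it is judged then, once.
The state is a dict: "t": time; "qpos": joint angles; "qvel": joint speeds; "joint_torque": joint torques, N m; "ee_pos": TCP position; "orientation": TCP orientation; "ft_force": force on the tool from outside, world axes, zero at the start; "moment": the same for the moment, N m; "width": finger opening in mm; "grasp_force": force on a finger pad.
Only numpy, scipy, OpenCV 4.12 (cv2) and the standard library are available. Lean on these libraries where they do the work, as an engineer would, in place of code of your own. Each camera call takes 0.05 s, during which the arm holds its last target. There are 200 camera calls.

## Task

Hang the sheet-metal bin that has a hooked lip at its back on the birch slat stand: tilt its front up, slip the lip into the groove between the two slats, then rotate it down so it hangs level with its back against the lower slat, and let go. Leave the plain bin without a lip where it is.

Things in the scene. Friction and masses are not known exactly. Their poses are not given: they have to be found in the camera images.
- bin_grip (a point): Bin to hang, on the table: aluminium tray 110 mm long (x), 50 wide (y), side walls 45 tall, front wall 26, 0.1-0.2 kg. Point: mid-width, 27 mm above the underside, 25 mm forward of mid-length; grip here across the width, from outside: here the hand clears the stand. A hand leaning 20 deg away from the lip at the grasp is near upright when the bin is tilted. x axis to the back (lip end), z up.
- bin_lip (a point): Same bin and axes: underside corner of the lip on the back plate's rear face, mid-width, 80 mm behind and 28 above the grip point. Lip 36 mm wide: 8x8 mm root just above this point, from it a 5 mm blade rises backwards at 45 deg to a tip 34 mm behind and above. Front tilted up 33 deg: blade nearly level, reaching 46 mm behind the point, the lip 5 mm below to 12 above it.
- groove (a point): Top front edge, mid-width, of the lower of two slats, 22 mm thick, on a fixed birch stand 268 mm wide, 170 tall, open behind. Groove above it 28 mm high, 240 wide, 105 above the table; upper slat 32 tall. x axis into the groove (from the robot), y along it, z up. Lip enters only if tilted over 15 deg; hung, bin_lip is at this edge (anywhere along y, 2-3 mm play), blade up behind the upper slat.
- plain_mid (a point): Centre, half-way up, of the plain bin: same metal, 85 mm long, 50 mm wide, 45 mm tall, flat back without lip. It stays where it is.
Things that resemble listed ones, but are neither listed nor needed, are in the scene too. What is shaped like the part that bears bin_grip but orange, pink or purple is not meant.

How it is judged (in metres and radians):
On the way:
1. the lip is in the groove with the bin's front tilted up (angle between bin_lip's own z axis and vertical above 0.17 rad and x of bin_lip in the frame of groove above -0.016 m and z of bin_lip in the frame of groove between -0.004 and 0.026 m).
At the end, for the whole second after the job is handed in: The lipped bin hangs in the groove, released and at rest: lip corner within 12 mm in depth and 10 mm in height of the lower slat's top front edge, between the end cheeks, level within 10 degrees and square to the stand within 11 degrees; the plain bin is within 30 mm of where it stood (angle between bin_lip's own z axis and vertical below 0.17 rad and angle between the x axis of bin_lip and the x axis of groove, either way round below 0.2 rad and x of bin_lip in the frame of groove between -0.012 and 0.01 m and z of bin_lip in the frame of groove between -0.01 and 0.01 m and y of bin_lip in the frame of groove between -0.115 and 0.115 m and linear speed of hook_bin below 0.02 m/s and distance of plain_mid from where it was at the start of the episode below 0.03 m); the robot touches nothing.
It fails at once if the plain bin is moved from its place (distance of plain_mid from where it was at the start of the episode above 0.03 m).
It also fails if it takes over 48 s, if anything falls off the work surface, if the arm or the gripper's body presses on something with over 40 N, if the wrist force passes 120 N, or if a joint passes its speed limit or range.

## Working session

There is one attempt and no reset: what is moved stays moved. The work goes in short steps, Python scripts to look and compute and a shell command to move; the robot and the scene stay as the last step left them, time stands still between calls to the robot, and variables do not carry over. Pictures are saved under pics/ and viewed, at most 10 in all, crops included, and the job is handed in when it is done.

```bash
mkdir -p pics; python3 - <<'E'
from workcell import status, optics, ctrl
import cv2, numpy as np
for n in("scene","top"):
    d=optics.get_image(n); cv2.imwrite(f"pics/{n}0.png",d["frame"][:,:,::-1])
    print(n,d["fx"],d["fy"],d["cx"],d["cy"],d["rvec"],d["tvec"])
o=status.get_obs(); print(o["t"],o["ee_pos"],o["orientation"],o["width"])
E
```

```text
scene 618.8674043513729 618.8674043513729 328.7337277594869 239.47463843695286 [ 1.26129821  2.52077154 -0.69338668] [ 341.55312842 -286.02522399 1947.19504099]
top 605.204127478893 605.204127478893 328.687820092706 251.0286492640887 [ 2.18194808 -2.1748437   0.08020017] [ -62.85295512  518.72453397 1633.75704595]
0.1 [ 271.56723171 -562.3875044   240.96384959] [-3.06113124e+00 -7.00305664e-01  4.81256928e-04] 87.70966983347654
```

View pics/scene0.png

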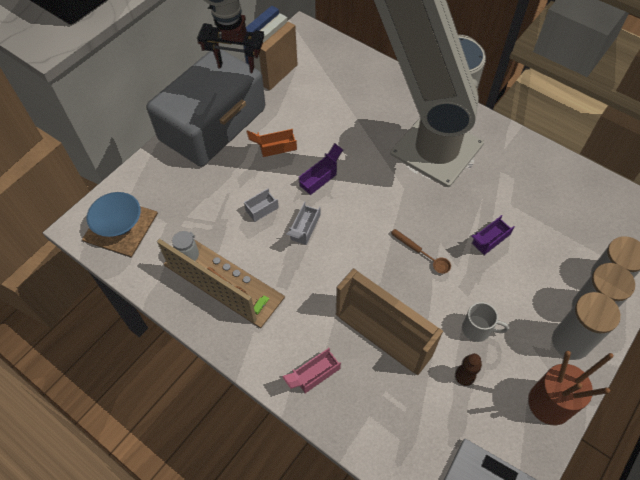

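View pics/top0.png

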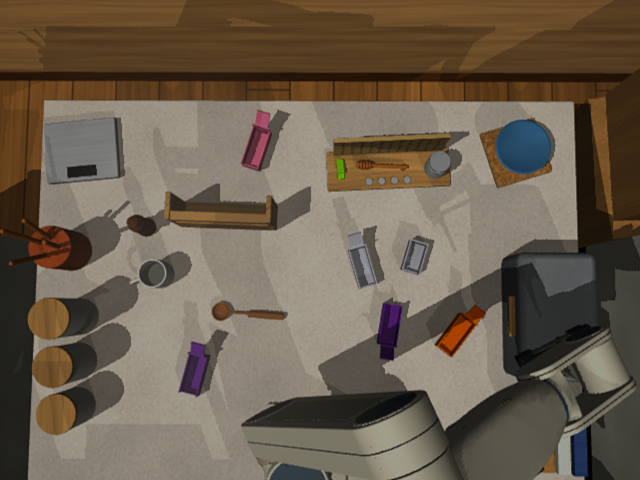

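The grey candidates are the bin at top (362,260) / scene (304,223), which has a tongue at its far end, and the bin at top (416,255) / scene (261,205), which is plain. The coloured ones (pink, purple, orange) are decoys. The stand is at top (220,212). I'll check the choice in a close crop.

```bash
python3 - <<'E'
import cv2, numpy as np
t=cv2.imread("pics/top0.png"); s=cv2.imread("pics/scene0.png")
def c(im,x,y,w,h,W,H): return cv2.resize(im[y:y+h,x:x+w],(W,H),interpolation=cv2.INTER_CUBIC)
a=np.hstack([c(t,335,225,100,75,400,300),c(s,240,180,100,75,400,300)])
b=np.hstack([c(t,155,175,133,75,400,300)[:, :],c(s,325,260,133,112,400,300)])
cv2.imwrite("pics/crop1.png",np.vstack([a,b]))
E
```

```text
(no output)
```

View pics/crop1.png

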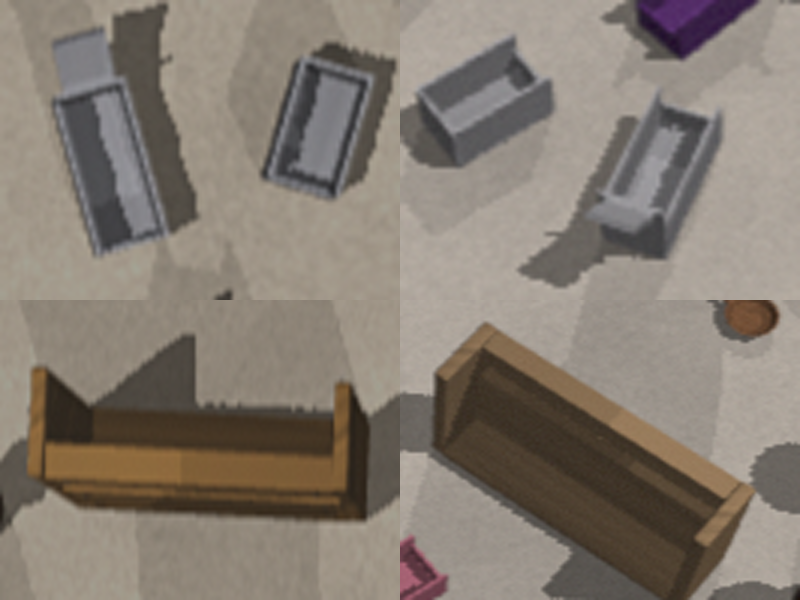

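The crop confirms the choice: the bin on the left in the top view has the tongue, and the other has a flat back. Next I measure the bin rim and the stand edges.

```bash
cat > h.py <<'E'
import cv2, numpy as np, json
from workcell import status, optics, ctrl
def cam(n,save=None):
    d=optics.get_image(n)
    if save: cv2.imwrite(save,d["frame"][:,:,::-1])
    R=cv2.Rodrigues(np.array(d["rvec"]))[0]; t=np.array(d["tvec"]).ravel()
    K=np.array([[d["fx"],0,d["cx"]],[0,d["fy"],d["cy"]],[0,0,1.]])
    return d["frame"],K,R,t
def ray(c,u,v):
    _,K,R,t=c; return -R.T@t, R.T@np.linalg.inv(K)@np.array([u,v,1.])
def onz(c,u,v,z):
    C,r=ray(c,u,v); return C+r*(z-C[2])/r[2]
def proj(c,P):
    _,K,R,t=c; p=(K@(R@np.atleast_2d(P).T+t[:,None])).T; return p[:,:2]/p[:,2:]
def tri(c1,p1,c2,p2):
    A=[];b=[]
    for c,p in((c1,p1),(c2,p2)):
        C,r=ray(c,*p); r/=np.linalg.norm(r); M=np.eye(3)-np.outer(r,r); A.append(M); b.append(M@C)
    return np.linalg.lstsq(np.vstack(A),np.hstack(b),rcond=None)[0]
E
python3 - <<'E'
from h import *
t=cam("top"); s=cam("scene")
for c in(t,s): print("C",ray(c,0,0)[0].round())
# lipped bin mask in top
f=t[0]; hsv=cv2.cvtColor(f,cv2.COLOR_RGB2HSV)
print([hsv[y,x].tolist() for x,y in((352,240),(370,262),(358,255),(345,225+10),(380,235),(340,290))])
# rims from crop (top): back-left, back-right, front-right, front-left at z=45 ; front at z=26
P={ 'bl':(348.8,250),'br':(366.3,245.5),'fl':(359.5,288),'fr':(376.5,284)}
for k,p in P.items(): print(k,onz(t,*p,45).round(1),onz(t,*p,26).round(1))
for n,p in {'upFL':(155+45/3.0,175+480/4-75),'upFR':(155+335/3,175+(490-300)/4)}.items(): print(n,p,onz(t,*p,165).round(1),onz(t,*p,105).round(1))
f=f[:,:,::-1]
cv2.imwrite("pics/crop2.png",np.vstack([cv2.resize(f[185:235,160:285],(800,320),interpolation=cv2.INTER_CUBIC),
 np.hstack([cv2.resize(f[228:292,340:390],(219,280),interpolation=cv2.INTER_CUBIC),cv2.resize(s[0][255:325,325:440][:,:,::-1],(460,280),interpolation=cv2.INTER_CUBIC),np.zeros((280,121,3),np.uint8)])]))
E
```

```text
C [ 388.  -70. 1669.]
C [1200.  470. 1526.]
[[120, 8, 129], [120, 11, 140], [130, 10, 78], [18, 42, 141], [18, 37, 159], [20, 34, 164]]
bl [ 519.9 -115.4   45. ] [ 521.5 -116.    26. ]
br [ 532.2 -162.6   45. ] [ 533.9 -163.6   26. ]
fl [ 417.9 -144.2   45. ] [ 418.2 -145.    26. ]
fr [ 428.7 -189.7   45. ] [ 429.2 -191.1   26. ]
upFL (170.0, 220.0) [584.3 336.2 165. ] [592.1 352.4 105. ]
upFR (266.6666666666667, 222.5) [578.7  93.6 165. ] [586.2 100.1 105. ]
```

View pics/crop2.png

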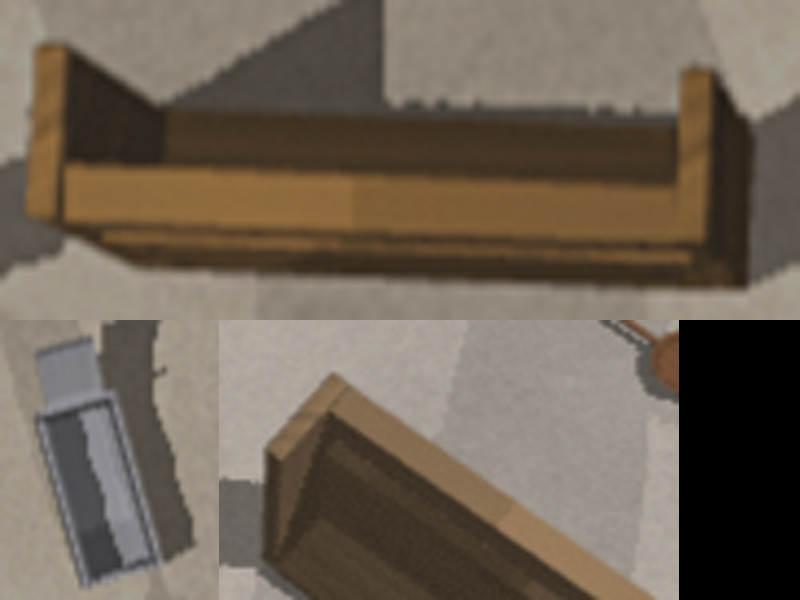

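The crop shows the lower slat's top-front edge from about (176.4,223.6) to (267.8,226.4) in the top image. The bin rim corners match a yaw of about 15°. I'll cross-check in the scene view and compute the grasp.

```bash
cat >> h.py <<'E'
from scipy.spatial.transform import Rotation as Ro
def frame(yaw,lean):   # tool R: z down leaning so that fingers point to heading yaw
    a=np.array([np.cos(yaw),np.sin(yaw),0]); z=a*np.sin(lean)-np.array([0,0,np.cos(lean)])
    y=np.array([-np.sin(yaw),np.cos(yaw),0])
    return [np.column_stack([np.cross(s*y,z),s*y,z]) for s in(1,-1)]
def delta(R0,p0,R1,p1):
    return (R0.T@(np.array(p1)-p0)).round(1), Ro.from_matrix(R0.T@R1).as_rotvec().round(4)
def now():
    o=status.get_obs(); return Ro.from_rotvec(o["orientation"]).as_matrix(),np.array(o["ee_pos"]),o
E
python3 - <<'E'
from h import *
t=cam("top"); s=cam("scene")
for n,p,z in(('lowL',(176.4,223.6),105),('lowR',(267.8,226.4),105),('upL',(170.2,219.7),165),('upR',(269.4,222.8),165)): print(n,onz(t,*p,z).round(1))
T={'bl':(348.8,250),'br':(366.3,245.5),'fl':(359.5,288),'fr':(376.5,284)}
for k,p in T.items(): print(k,'scene pred',proj(s,onz(t,*p,45))[0].round(1))
print("plain",onz(t,416,256,45).round())
R,p,o=now(); print(R.round(2).tolist())
yaw=np.radians(15); a=np.array([np.cos(yaw),np.sin(yaw),0])
g=np.array([474.7,-153,27])-25*a*[1,1,0]
for R1 in frame(yaw,np.radians(20)):
    print("pre",delta(R,p,R1,g-100*R1[:,2]))
print(g)
E
```

```text
lowL [582.7 335.4 105. ]
lowR [576.   97.1 105. ]
upL [585.  335.7 165. ]
upR [577.9  86.7 165. ]
bl scene pred [306.4 235.5]
br scene pred [290.5 229.9]
fl scene pred [320.3 206.1]
fr scene pred [305.5 200.7]
plain [ 504. -296.   45.]
[[0.9, 0.43, -0.0], [0.43, -0.9, 0.0], [0.0, -0.0, -1.0]]
pre (array([ 302.8, -291.7,  120.6]), array([-0.5134, -0.0491, -2.9112]))
pre (array([ 302.8, -291.7,  120.6]), array([-0.0333,  0.3481,  0.186 ]))
[ 450.55185434 -159.47047613   27.        ]
```

```bash
python3 -m inch '[[[25,-24,10,-0.003,0.029,0.016,100],[50,-48,20,-0.006,0.058,0.031,100],[75,-73,30,-0.008,0.087,0.046,100],[101,-97,40,-0.011,0.116,0.062,100],[126,-121,50,-0.014,0.145,0.078,100],[151,-146,60,-0.017,0.174,0.093,100],[177,-170,70,-0.019,0.203,0.108,100],[202,-194,80,-0.022,0.232,0.124,100],[227,-219,90,-0.025,0.261,0.14,100],[253,-243,101,-0.028,0.29,0.155,100],[278,-267,111,-0.03,0.319,0.17,100],[303,-292,121,-0.033,0.348,0.186,100],[303,-292,121,-0.033,0.348,0.186,100],[303,-292,121,-0.033,0.348,0.186,100]]]'
python3 - <<'E'
from h import *
R,p,o=now(); yaw=np.radians(15)
g=np.array([450.6,-159.5,27]); R1=frame(yaw,np.radians(20))[1]
print(p,delta(R,p,R1,g),o["qpos"])
s=cam("scene"); t=cam("top")
A=cv2.resize(s[0][150:270,230:350][:,:,::-1],(400,400),interpolation=cv2.INTER_CUBIC)
B=cv2.resize(t[0][200:320,310:430][:,:,::-1],(400,400),interpolation=cv2.INTER_CUBIC)
cv2.imwrite("pics/pre.png",np.hstack([A,B]))
E
```

```text
t: 1.7
ee_pos: [417.8, -167.8, 120.7]
orientation: [-3.024, -0.401, -0.533]
ft_force: [0.1, 0.2, -0.4]
width: 88.0
grasp_force: 0.0
[ 417.83596667 -167.76095657  120.6740756 ] (array([-0.2,  0.5, 99.6]), array([-0.0004,  0.0004,  0.002 ])) [-0.57298849  0.32939472  2.24903847  0.68840217  0.41034768  0.11859877]
```

View pics/pre.png

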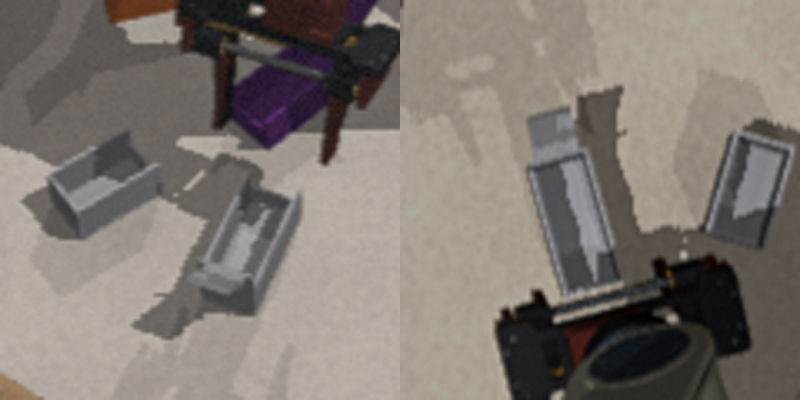

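The open fingers straddle the bin symmetrically, at about (575,300) in the right half, and the plain bin is clear. I'll descend and grip.

```bash
python3 -m inch '[[[0,0,20,0,0,0,100],[0,0,40,0,0,0,100],[0,0,60,0,0,0,100],[0,0,75,0,0,0,100],[0,0,85,0,0,0,100],[0,0,93,0,0,0,100],[0,0,99.5,0,0,0,100],[0,0,99.5,0,0,0,100],[0,0,99.5,0,0,0,0],[0,0,99.5,0,0,0,0],[0,0,99.5,0,0,0,0],[0,0,99.5,0,0,0,0],[0,0,99.5,0,0,0,0],[0,0,99.5,0,0,0,0],[0,0,99.5,0,0,0,0],[0,0,99.5,0,0,0,0]]]'
python3 - <<'E'
from h import *
R,p,o=now(); print(p,o["width"],o["grasp_force"])
# lift 40 straight up then transfer pose
lift=p+[0,0,100]; print(delta(R,p,R,lift))
E
```

```text
t: 3.4
ee_pos: [450.6, -159.4, 27.4]
orientation: [-3.024, -0.398, -0.534]
ft_force: [-1.5, -0.8, 6.0]
width: 50.2
grasp_force: 29.9
[ 450.60175159 -159.3560492    27.37584404] 50.15508532617396 29.88201767206192
(array([ 34.2,   0. , -94. ]), array([0., 0., 0.]))
```

```bash
python3 -m inch '[[[3.4,0,-9.4,0,0,0,0],[8.5,0,-23.5,0,0,0,0],[17,0,-47,0,0,0,0],[25.5,0,-70.5,0,0,0,0],[34,0,-94,0,0,0,0],[34,0,-94,0,0,0,0]]]'
python3 - <<'E'
from h import *
R,p,o=now(); print(p,o["width"],o["grasp_force"])
yg=np.radians(-1.6); x=np.array([np.cos(yg),np.sin(yg),0])
G=np.array([580,216,105.]); P=G+x*(-70-82.4)+[0,0,10+20.1]
R1=frame(yg,np.radians(-13))[1]; d=delta(R,p,R1,P); print(P,d, [ (d[0]*k/12).round().tolist()+(d[1]*k/12).round(3).tolist() for k in (3,6,9)])
E
```

```text
t: 4.0
ee_pos: [451.6, -160.0, 129.5]
orientation: [-3.026, -0.4, -0.539]
ft_force: [0.3, 0.4, -3.1]
width: 50.0
grasp_force: 29.9
[ 451.59831454 -160.04910004  129.50947781] 50.00113584057247 29.88054245710373
[427.65941847 220.25525774 135.1       ] (array([  73.3, -373.5,   19.5]), array([-0.0147, -0.5755,  0.294 ])) [[18.0, -93.0, 5.0, -0.004, -0.144, 0.074], [37.0, -187.0, 10.0, -0.007, -0.288, 0.147], [55.0, -280.0, 15.0, -0.011, -0.432, 0.22]]
```

```bash
python3 -m inch '[[[3,-15,1,0,-0.02,0.01,0],[9,-46,3,-0.002,-0.072,0.037,0],[18,-93,5,-0.004,-0.144,0.074,0],[25,-124,6,-0.005,-0.192,0.098,0],[31,-156,8,-0.006,-0.24,0.122,0],[37,-187,10,-0.007,-0.288,0.147,0],[43,-218,11,-0.008,-0.336,0.171,0],[49,-249,13,-0.01,-0.384,0.196,0],[55,-280,15,-0.011,-0.432,0.22,0],[61,-311,16,-0.012,-0.48,0.245,0],[67,-342,18,-0.013,-0.53,0.27,0],[71,-363,19,-0.014,-0.56,0.286,0],[73,-373.5,19.5,-0.015,-0.5755,0.294,0],[73,-373.5,19.5,-0.015,-0.5755,0.294,0],[73,-373.5,19.5,-0.015,-0.5755,0.294,0]]]'
python3 - <<'E'
from h import *
R,p,o=now(); print(p,o["width"],o["grasp_force"],o["qpos"].round(2) if hasattr(o["qpos"],'round') else o["qpos"])
yg=np.radians(-1.6); x=np.array([np.cos(yg),np.sin(yg),0]);print("lean",np.degrees(np.arcsin(R[:,2]@x)))
s=cam("scene"); t=cam("top")
# predicted lip tip & plate corners (bin frame rel. grip)
B=R@np.diag([1,1,1]); 
th=np.radians(33); ax=x*np.cos(th)-np.array([0,0,np.sin(th)]); az=x*np.sin(th)+np.array([0,0,np.cos(th)]); ay=np.cross(az,ax)
out=[]
for c,(u0,v0,w,hh) in((s,(330,230,120,120)),(t,(190,190,120,120))):
    im=cv2.resize(c[0][v0:v0+hh,u0:u0+w][:,:,::-1],(400,400),interpolation=cv2.INTER_CUBIC)
    for q in((80,0,28),(114,18,62),(114,-18,62)):
        uv=proj(c,p+ax*q[0]+ay*q[1]+az*q[2])[0]; print(uv.round(1)); k=(int((uv[0]-u0)*400/w),int((uv[1]-v0)*400/hh))
        cv2.circle(im,k,2,(0,0,255),-1)
    out.append(im)
cv2.imwrite("pics/ins0.png",np.hstack(out))
E
```

```text
t: 5.5
ee_pos: [425.7, 220.2, 133.0]
orientation: [-3.115, 0.043, 0.363]
ft_force: [0.3, 0.1, -2.7]
width: 49.9
grasp_force: 29.9
[425.65962574 220.20995959 132.96568263] 49.91795342177305 29.880376160144806 [0.39 0.47 1.9  0.11 0.99 1.92]
lean -13.295561649309667
[411.9 285.7]
[407.6 301.2]
[395.8 293.1]
[220.4 252.1]
[213.5 233.4]
[227.5 233.8]
```

View pics/ins0.png

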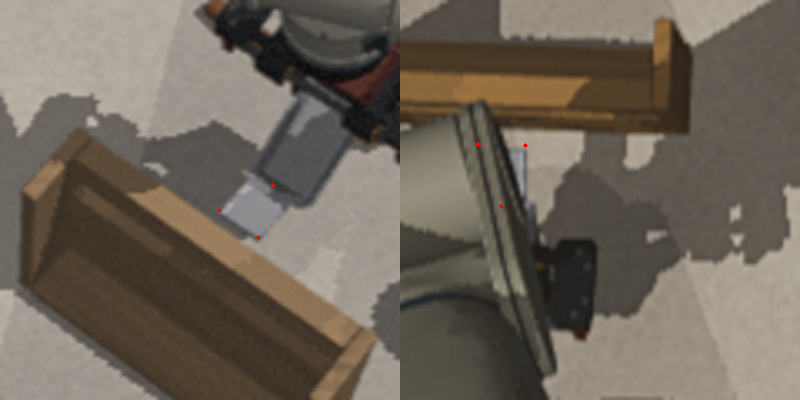

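The predicted blade-tip corners, red at left (220,210) and (258,238), land on the blade's actual corners, so the grip geometry holds. Next I insert at about 10 mm above the edge.

```bash
cat >> h.py <<'E'
yg=np.radians(-1.6); XG=np.array([np.cos(yg),np.sin(yg),0]); G=np.array([580,216,105.])
def grip_for(lx,lz,tilt,ly=0):
    th=np.radians(tilt); YG=np.array([-XG[1],XG[0],0])
    ax=XG*np.cos(th)-np.array([0,0,np.sin(th)]); az=XG*np.sin(th)+np.array([0,0,np.cos(th)])
    return frame(yg,np.radians(20-tilt))[1], G+XG*lx+YG*ly+[0,0,lz]-80*ax-28*az
def show(R,p):
    tilt=20-np.degrees(np.arcsin(R[:,2]@XG)); th=np.radians(tilt)
    L=p+80*(XG*np.cos(th)-np.array([0,0,np.sin(th)]))+28*(XG*np.sin(th)+np.array([0,0,np.cos(th)]))-G
    print("tilt %.1f lip x %.1f z %.1f"%(tilt,L@XG,L[2]))
E
python3 - <<'E'
from h import *
R,p,o=now(); show(R,p)
for lx in(-72,-40,-15,-4): print(lx,delta(R,p,*grip_for(lx,10.5,33)))
E
```

```text
tilt 33.3 lip x -71.9 z 8.0
-72 (array([-0.7, -0.4, -2.1]), array([-0.0021,  0.0046, -0.0005]))
-40 (array([30.5, -0.4, -9.4]), array([-0.0021,  0.0046, -0.0005]))
-15 (array([ 54.8,  -0.5, -15.1]), array([-0.0021,  0.0046, -0.0005]))
-4 (array([ 65.5,  -0.5, -17.7]), array([-0.0021,  0.0046, -0.0005]))
```

```bash
python3 -m inch '[[[0,0,-2,0,0.0046,0,0],[8,0,-4,0,0.0046,0,0],[16,0,-6,0,0.0046,0,0],[24,0,-8,0,0.0046,0,0],[30.5,0,-9.4,0,0.0046,0,0],[36,0,-10.7,0,0.0046,0,0],[42,0,-12.1,0,0.0046,0,0],[48,0,-13.5,0,0.0046,0,0],[54,0,-15,0,0.0046,0,0],[54,0,-15,0,0.0046,0,0]]]'
python3 - <<'E'
from h import *
R,p,o=now(); show(R,p); print(o["ft_force"],o["moment"],o["width"])
for lx in(-4,-1,2): print(lx,delta(R,p,*grip_for(lx,10,33)))
E
```

```text
t: 6.6
ee_pos: [483.3, 219.4, 136.0]
orientation: [-3.116, 0.044, 0.353]
ft_force: [-0.0, 0.2, -1.8]
width: 50.1
grasp_force: 29.9
tilt 32.9 lip x -14.4 z 11.0
[-0.00442791  0.18466094 -1.82518534] [ 0.01198364 -0.05822529 -0.00126256] 50.092721186668165
-4 (array([10.4,  0.7, -1.5]), array([-0.0025, -0.0013, -0.0002]))
-1 (array([13.3,  0.7, -2.2]), array([-0.0025, -0.0013, -0.0002]))
2 (array([16.2,  0.7, -2.8]), array([-0.0025, -0.0013, -0.0002]))
```

```bash
python3 -m inch '[[[4,0,-0.6,0,0,0,0],[7,0,-1,0,0,0,0],[10.4,0.3,-1.5,0,0,0,0],[12,0.3,-1.9,0,0,0,0],[12,0.3,-1.9,0,0,0,0]]]'
python3 - <<'E'
from h import *
R,p,o=now(); show(R,p); print(o["ft_force"],o["moment"],o["width"])
s=cam("scene"); t=cam("top")
out=[]
for c,(u0,v0,w,hh) in((s,(330,260,120,120)),(t,(180,180,100,100))):
    out.append(cv2.resize(c[0][v0:v0+hh,u0:u0+w][:,:,::-1],(400,400),interpolation=cv2.INTER_CUBIC))
cv2.imwrite("pics/ins1.png",np.hstack(out))
for z,ti in((6,33),(4,25),(3.5,18),(2.5,10),(1.5,3),(1,0)): print(z,ti,delta(R,p,*grip_for(-1.5,z,ti)))
E
```

```text
t: 7.1
ee_pos: [494.7, 218.6, 135.1]
orientation: [-3.116, 0.044, 0.354]
ft_force: [-0.0, -0.6, -1.9]
width: 49.6
grasp_force: 29.9
tilt 33.0 lip x -3.0 z 10.1
[-0.04913275 -0.56486392 -1.89496643] [ 0.06280236 -0.12222774  0.01162839] 49.61539502944562
6 33 (array([2.4, 0.3, 3.6]), array([-0.0023, -0.0008, -0.0001]))
4 25 (array([ 3.5,  0.3, 17.3]), array([-0.0023,  0.1388, -0.0003]))
3.5 18 (array([ 5.5,  0.3, 28. ]), array([-0.0023,  0.261 , -0.0004]))
2.5 10 (array([ 9.5,  0.3, 40.2]), array([-0.0023,  0.4006, -0.0006]))
1.5 3 (array([14.2,  0.4, 50.5]), array([-0.0022,  0.5228, -0.0007]))
1 0 (array([16.6,  0.4, 54.8]), array([-0.0022,  0.5752, -0.0008]))
```

View pics/ins1.png

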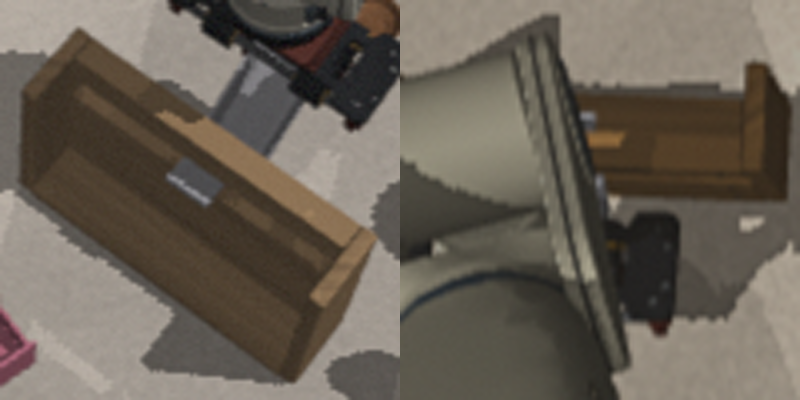

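The scene view shows the blade tip out behind the upper slat at left (195,182), and there is no contact force. I'll rotate down in stages and watch the force.

```bash
python3 -m inch '[[[2.4,0.3,3.6,0,0,0,0],[2.7,0.3,7,0,0.035,0,0],[3,0.3,10.5,0,0.07,0,0],[3.5,0.3,14,0,0.105,0,0],[4,0.3,17.3,0,0.139,0,0],[4,0.3,17.3,0,0.139,0,0]]]'
python3 - <<'E'
from h import *
R,p,o=now(); show(R,p); print(o["ft_force"],o["moment"],o["width"])
for x,z,ti in((0,4,25),(0,3.5,18),(0,2.5,10),(0,1.5,3),(0,1,0)): print(z,ti,delta(R,p,*grip_for(x,z,ti)))
E
```

```text
t: 7.8
ee_pos: [494.0, 218.6, 117.5]
orientation: [-3.135, 0.043, 0.136]
ft_force: [-2.3, -0.3, 2.5]
width: 49.7
grasp_force: 29.9
tilt 25.0 lip x -1.7 z 4.2
[-2.31539566 -0.28844645  2.45761157] [0.01256558 0.04492379 0.03170109] 49.72201535604518
4 25 (array([ 1.7,  0.2, -0. ]), array([-0.0023, -0.0006,  0.0004]))
3.5 18 (array([ 2.3,  0.2, 10.8]), array([-0.0024,  0.1216,  0.0003]))
2.5 10 (array([ 4.5,  0.3, 23.4]), array([-2.400e-03,  2.612e-01,  1.000e-04]))
1.5 3 (array([ 7.7,  0.3, 34.3]), array([-0.0024,  0.3834, -0.    ]))
1 0 (array([ 9.5,  0.3, 38.9]), array([-2.400e-03,  4.357e-01, -1.000e-04]))
```

Light contact: the lip is resting on the slat, about 1 mm higher than modelled. I continue with that offset.

```bash
python3 -m inch '[[[0,0.2,-0.8,0,0,0,0],[0.2,0.2,4.5,0,0.06,0,0],[0.7,0.2,10,0,0.1216,0,0],[1.7,0.2,16.3,0,0.19,0,0],[2.9,0.2,22.6,0,0.261,0,0],[2.9,0.2,22.6,0,0.261,0,0]]]'
python3 - <<'E'
from h import *
R,p,o=now(); show(R,p); print(o["ft_force"],o["moment"],o["width"])
for x,z,ti in((-1.5,3,10),(-1.5,2.5,5),(-1.5,2,0)): print(z,ti,delta(R,p,*grip_for(x,z,ti)))
E
```

```text
t: 8.4
ee_pos: [493.4, 217.6, 93.4]
orientation: [3.128, -0.043, 0.268]
ft_force: [-0.7, 0.2, -0.5]
width: 49.9
grasp_force: 29.9
tilt 10.2 lip x -2.9 z 1.8
[-0.67243832  0.15282786 -0.50321516] [ 0.0061556   0.20612837 -0.02018722] 49.91032017474246
3 10 (array([ 1.6, -0.9, -0.6]), array([-0.0003,  0.0037,  0.0001]))
2.5 5 (array([ 1.7, -0.9,  7.3]), array([-0.0003,  0.091 ,  0.0001]))
2 0 (array([ 2.6, -0.8, 15.1]), array([-3.000e-04,  1.782e-01,  1.000e-04]))
```

```bash
python3 -m inch '[[[1,0,0,0,0.002,0,0],[1.5,0,3.6,0,0.045,0,0],[1.7,0,7.3,0,0.091,0,0],[2.1,0,11.2,0,0.135,0,0],[2.4,0,15,0,0.178,0,0],[2.4,0,15,0,0.178,0,0]]]'
python3 - <<'E'
from h import *
R,p,o=now(); show(R,p); print(o["ft_force"],o["moment"],o["width"])
s=cam("scene"); t=cam("top")
out=[]
for c,(u0,v0,w,hh) in((s,(330,260,120,120)),(t,(180,180,100,100))):
    out.append(cv2.resize(c[0][v0:v0+hh,u0:u0+w][:,:,::-1],(400,400),interpolation=cv2.INTER_CUBIC))
cv2.imwrite("pics/lvl.png",np.hstack(out))
E
```

```text
t: 9.0
ee_pos: [500.2, 215.0, 82.5]
orientation: [-3.098, 0.032, -0.521]
ft_force: [-19.3, 14.9, -2.1]
width: 50.0
grasp_force: 30.1
tilt 0.9 lip x 0.7 z 4.2
[-19.32385131  14.85644599  -2.13110175] [1.59379963 3.63706875 1.37814558] 49.95495822066675
```

View pics/lvl.png

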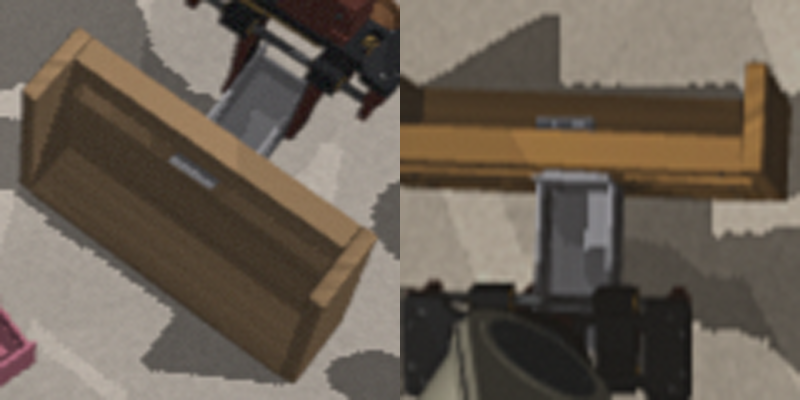

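```bash
python3 -m inch '[[[0,0,0,0,0,0,0],[0,0,0,0,0,0,0],[0,0,0,0,0,0,0]]]'; python3 - <<'E'
from h import *
R,p,o=now(); show(R,p); print(o["qpos"],o["ft_force"],o["moment"],o["joint_torque"])
print(R.round(3).tolist(), frame(yg,np.radians(20))[1].round(3).tolist())
E
```

```text
t: 9.4
ee_pos: [500.2, 215.2, 82.5]
orientation: [-3.098, 0.035, -0.519]
ft_force: [-19.7, 13.0, -2.6]
width: 50.0
grasp_force: 30.1
tilt 1.0 lip x 0.7 z 4.1
[ 0.46411903  0.49218635  2.08641541 -0.52222772  0.30381371  2.5371254 ] [-19.69527622  13.04867703  -2.60318648] [1.4757113  3.53762107 1.23558196] [-11.22427136 -50.46636701 -24.5684123   -1.6519342   -1.5248964
   0.72594585]
[[0.945, -0.022, 0.326], [-0.022, -1.0, -0.004], [0.326, -0.004, -0.945]] [[0.939, -0.028, 0.342], [-0.026, -1.0, -0.01], [0.342, -0.0, -0.94]]
```

The blade is hooked behind the upper slat (right (565,122)) and the bin is nearly level. Joint 6 is at its range end, so I'll ease back a few degrees, unload, and check.

```bash
python3 -m inch '[[[-0.7,0,-0.3,0,-0.03,0,0],[-1.3,0,-0.6,0,-0.06,0,0],[-1.3,0,-0.6,0,-0.06,0,0],[-1.3,0,-0.6,0,-0.06,0,0]]]'; python3 - <<'E'
from h import *
R,p,o=now(); show(R,p); print(o["qpos"],o["ft_force"],o["moment"])
for x,z,ti in((-1.5,2,5),): print(delta(R,p,*grip_for(x,z,ti)))
E
```

```text
t: 9.8
ee_pos: [500.9, 215.4, 83.9]
orientation: [-3.11, 0.038, -0.429]
ft_force: [-11.5, 4.9, -0.2]
width: 49.7
grasp_force: 30.0
tilt 4.3 lip x 2.8 z 0.8
[ 0.44726161  0.49235639  2.05412055 -0.33663787  0.36579952  2.3435457 ] [-11.47233915   4.90446339  -0.21480312] [0.81103496 1.80830495 0.5547371 ]
(array([-3.8, -2.9, -3.3]), array([-0.0065, -0.0126,  0.0026]))
```

```bash
python3 -m inch '[[[-1.5,-1,0,0,0,0,0],[-2,-1.5,0,0,0,0,0],[-2,-1.5,0,0,0,0,0]]]'; python3 - <<'E'
from h import *
R,p,o=now(); show(R,p); print(o["ft_force"],o["moment"])
E
```

```text
t: 10.1
ee_pos: [500.9, 217.1, 84.0]
orientation: [-3.107, 0.039, -0.436]
ft_force: [-3.3, -0.9, -2.5]
width: 49.6
grasp_force: 30.0
tilt 4.0 lip x 2.7 z 1.3
[-3.27602977 -0.88847694 -2.51856984] [-0.08098329  0.7113621  -0.16336836]
```

```bash
python3 -m inch '[[[0,0,0,0,0,0,30],[0,0,0,0,0,0,60],[0,0,0,0,0,0,100],[0,0,0,0,0,0,100],[0,0,0,0,0,0,100],[0,0,0,0,0,0,100],[0,0,0,0,0,0,100],[0,0,-10,0,0,0,100],[0,0,-25,0,0,0,100],[0,0,-40,0,0,0,100],[0,0,-60,0,0,0,100],[0,0,-80,0,0,0,100],[0,0,-100,0,0,0,100],[0,0,-120,0,0,0,100],[0,0,-130,0,0,0,100],[0,0,-130,0,0,0,100]]]'; python3 - <<'E'
from h import *
R,p,o=now(); print(o["qpos"],o["ft_force"])
s=cam("scene"); t=cam("top")
out=[]
for c,(u0,v0,w,hh) in((s,(330,250,120,120)),(t,(180,180,100,100))):
    out.append(cv2.resize(c[0][v0:v0+hh,u0:u0+w][:,:,::-1],(400,400),interpolation=cv2.INTER_CUBIC))
cv2.imwrite("pics/rel.png",np.hstack(out))
# predicted hung: rim/tongue pixels, ly from tool
YG=np.array([-XG[1],XG[0],0])
for nm,q in(("tipL",(34,18,34)),("tipR",(34,-18,34)),("frontbottL",(-110,25,-29)),("frontR",(-110,-25,-29))):
    P=G+XG*q[0]+YG*q[1]+[0,0,q[2]]
    for c,(u0,v0,k) in((s,(330,250,400/120)),(t,(180,180,4))): 
        uv=proj(c,P)[0]; print(nm,((uv-[u0,v0])*k).round())
E
```

```text
t: 11.7
ee_pos: [465.2, 217.6, 210.7]
orientation: [-3.104, 0.037, -0.441]
ft_force: [-0.3, -0.3, 0.4]
width: 87.7
grasp_force: 0.0
[ 0.48672688  0.21657984  2.05683338 -0.21927405  0.62739209  2.24381901] [-0.32904236 -0.26529845  0.37692518]
tipL [215. 219.]
tipL [133. 119.]
tipR [175. 191.]
tipR [190. 120.]
frontbottL [321. 124.]
frontbottL [131. 349.]
frontR [269.  89.]
frontR [207. 351.]
```

View pics/rel.png

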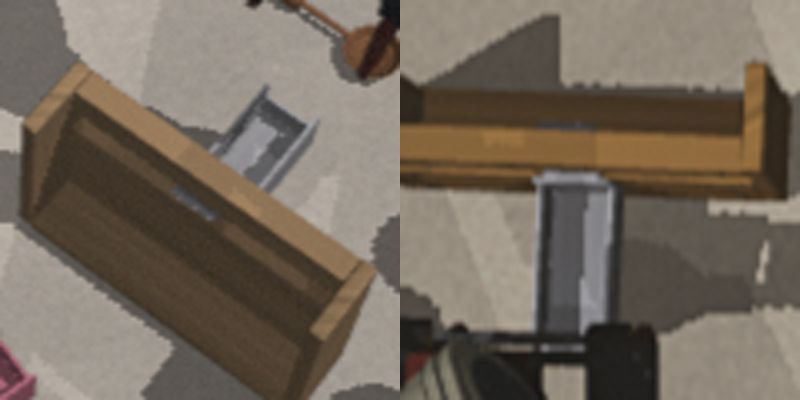

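The bin hangs level. Its tip, at left (175,191)–(215,219), and front corners, at (267,88) and (318,122), match the predicted hung pose within 1 px. The hand is clear, so I'm handing in.

```bash
python3 -m inch '[[[0,0,-10,0,0,0,100],[0,0,-10,0,0,0,100],[0,0,-10,0,0,0,100]]]'; python3 -c "
from workcell import ctrl; print(ctrl.close_job())"
```

```text
t: 12.1
ee_pos: [462.1, 217.2, 218.5]
orientation: [-3.106, 0.038, -0.437]
ft_force: [0.6, -0.2, -1.2]
width: 87.9
grasp_force: 0.0
the job is handed in; nothing more can be done
None
```

The lipped bin is hanging level in the groove and released, the plain bin was not touched, and I handed the job in at about 12 s; it returned no verdict.

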